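Size an unmarked spring pin in the tapered gauge

ROBOT

A 6-joint arm with a two-finger parallel gripper is mounted at the origin on the work surface. World frame = base frame: x ahead of the robot, y to its left, z up, the work surface at z = 0. Lengths are in m, angles in rad, forces in N, time in s.
With the tool pointing down it reaches from about 0.35 to 0.775 m from the base axis. Payload 5.5 kg.
Tool frame: the origin (TCP) lies on the centre line of the jaws, within the pads' length; the fingertips stand 11 mm ahead of it and the grasp point (between the pads) lies 8 mm behind it (env.tip_extent is the distance from the TCP to the fingertips, in m); z points along the fingers, y is the line along which they close (so a half turn about z gives the same grasp; the last joint's range is limited). The gripper opens to 85 mm and grips with 20 to 120 N. Pads are 22 mm wide; open, the fingers measure 114 mm over their backs; the gripper's body (76 mm by 85 mm) begins 54 mm behind the grasp point. The pads swing forward as they close: fully open they stand 13 mm farther back than shut.
Start: joints at [1.146, 0.313, 0.046, 1.304, 0, 1.431], TCP at [0.162, 0.552, 0.213] pointing down, gripper open.
Joint ranges: [-2.76, 2.76], [-0.86, 1.69], [-1.03, 1.26], [-2.2, 2.34], [-1.47, 1.5], [-3.14, 3.14]. Speed limits (rad/s): [2.57, 2.57, 3.14, 3.14, 3.14, 3.14].

INTERFACE

Orientations are given as a unit quaternion [w, x, y, z].
In Python, from workcell import env gives the robot as it stands.
- The arm moves only by the shell command python3 -m jog 'ROWS' [FORCE]. ROWS is JSON, a list of rows, each a list of 5 numbers: the gripper's target within -1 to 1 (shut at 1, half-way at 0, fully open at -1), then the shift along the tool's x, y, z in m, then the turn about the tool's z in degrees. In form: [[fingers, tx, ty, tz, turn], ...]. A call has 1 to 5 rows; each row shifts and turns the commanded pose from where the row before left it, along the tool's axes as they then stand; what a row does not reach is not made up. A row lasts 1/12 s, in which the tool goes at most 41.7 mm and 7.16 degrees, less where a joint would pass 70% of its speed; a pose out of reach is approached as far as the arm can. A call is refused whole if a number of a shift passes 0.0417 or a number of a turn 7.16, either way. A call with a gripper value outside its range is refused whole. The fingers move at their own pace and stop on an object; FORCE is the grip in N (left out, the last holds). Time passes only in rows, so rows that do not move let the fingers close. It gives the time, the measured TCP pose, the force, the opening and the grip force at its end, in the units of the state.
- env.get_state(): the state, without advancing time (a new reading comes with each control period).
- env.read_camera(name): name is "scene" or "top" or "wrist"; returns a dict with "img" (480x640x3 uint8, red, green, blue), "fov_y" (degrees; the focal length in pixels is half the picture's height over the tangent of half this angle, whatever the lens; pixels are square), "cx", "cy" (the principal point, pixels), "D" ([k1, k2, p1, p2, k3] as OpenCV has them; the pictures are not rectified), "T" (4x4, takes a point from camera to world coordinates). Camera axes: x right, y up, looking along -z (the intrinsics and any distortion apply to the point x, -y, -z); pixel columns grow to the right and rows downward; lengths in m; the calibration is good to about 2 mm. A picture is of the moment at which its call begins. There is no depth.
- env.hand_in(): hands the job in; it is judged then, once.
The state is a dict: "clock": time; "joint_pos": joint angles; "qvel": joint speeds; "tau": joint torques, N m; "tcp_pos": TCP position; "orientation": TCP orientation; "wrist_force": force on the tool from outside, world axes, zero at the start; "ft_torque": the same for the moment, N m; "finger_gap": finger opening in m; "grip_force": force on a finger pad.
Only numpy, scipy, OpenCV 4.12 (cv2) and the standard library are available. Lean on these libraries where they do the work, as an engineer would, in place of code of your own. Each camera call takes 0.05 s, during which the arm holds its last target. There are 200 camera calls.

TASK

Take the pin that stands on the round white pad, slide it upright along the tapered gauge slot from the wide end until it wedges snugly between both rails, pressing gently, and see which coloured tab it has stopped beside. Then stand it upright in the tray of that colour and let go. Leave the two stock pins and the other loose things around them as they are.

Things in the scene. Friction and masses are not known exactly. Their poses are not given: they have to be found in the camera images.
- gauge: two fixed steel rails, 36 mm high, 20 thick, joined by a grey block at the narrow end. The slot between has no floor (bench top) and is 41 mm wide at its open mouth, 1 mm less per 10 mm inwards, 23 mm at 180. Origin on the bench, mid-mouth; x runs along the slot to the narrow end. A pin wedges with its axis near 50, 90 or 130 mm, then holds rigidly (forcing it, over 40 N on the rails, is bad)
- tab_blue: blue plastic block, 36 mm along the slot, 28 mm wide, 36 mm high, fixed outside the gauge rail on the +y side of the gauge; the three tabs are centred about 50, 90 and 130 mm in from the mouth, and which colour is where varies. Origin at the centre of its underside; its x axis is parallel to the slot
- tab_yellow: yellow plastic block, 36 mm along the slot, 28 mm wide, 36 mm high, fixed outside the gauge rail on the +y side of the gauge; the three tabs are centred about 50, 90 and 130 mm in from the mouth, and which colour is where varies. Origin at the centre of its underside; its x axis is parallel to the slot
- tab_green: green plastic block, 36 mm along the slot, 28 mm wide, 36 mm high, fixed outside the gauge rail on the +y side of the gauge; the three tabs are centred about 50, 90 and 130 mm in from the mouth, and which colour is where varies. Origin at the centre of its underside; its x axis is parallel to the slot
- pad: round white plastic pad, 90 mm in diameter, 4 mm thick, fixed on the bench; the pin to be sized stands at its centre within a few mm. Origin at the centre of its underside
- pin_1: headed steel pin standing upright, 120 mm tall, 0.3 to 0.7 kg: dark round head, 44 mm across, from 92 to 120 mm above its foot, on a plain round shank. The three look alike, but the shanks differ (unknown, 27 to 37 mm). Any one starts on the white pad, the other two on a black stock mat. Origin at the centre of its foot, z up along the pin
- pin_2: headed steel pin standing upright, 120 mm tall, 0.3 to 0.7 kg: dark round head, 44 mm across, from 92 to 120 mm above its foot, on a plain round shank. The three look alike, but the shanks differ (unknown, 27 to 37 mm). Any one starts on the white pad, the other two on a black stock mat. Origin at the centre of its foot, z up along the pin
- pin_3: headed steel pin standing upright, 120 mm tall, 0.3 to 0.7 kg: dark round head, 44 mm across, from 92 to 120 mm above its foot, on a plain round shank. The three look alike, but the shanks differ (unknown, 27 to 37 mm). Any one starts on the white pad, the other two on a black stock mat. Origin at the centre of its foot, z up along the pin
- tray_blue: blue open square tray, fixed on the bench, 106 x 106 mm outside, 36 mm high, walls and floor 4 mm thick (98 mm clear inside). Origin at the centre of its underside, axes along its sides
- tray_yellow: yellow open square tray, fixed on the bench, 106 x 106 mm outside, 36 mm high, walls and floor 4 mm thick (98 mm clear inside). Origin at the centre of its underside, axes along its sides
- tray_green: green open square tray, fixed on the bench, 106 x 106 mm outside, 36 mm high, walls and floor 4 mm thick (98 mm clear inside). Origin at the centre of its underside, axes along its sides
- yoke: bystander: dark cast driveshaft yoke, about 90 mm wide and 90 mm high
- parts_carton: bystander: open cardboard carton, 160 x 130 x 110 mm
- cleaner: bystander: white spray-cleaner bottle with a red label, 66 mm in diameter, 190 mm tall
- seal: bystander: copper-coloured seal ring, 84 mm in diameter, 9 mm thick
- wood_block: bystander: wooden block, 100 x 45 x 45 mm
- marker: bystander: orange marker, 130 mm long, lying
Mind the look-alikes: they are no part of the job. What is shaped like the pin_2 but purple is not meant.

How it is judged:
By the outcome, as a careful person would: the job done as asked, in the order asked, and still so for the second after the job is handed in, with the robot touching nothing.
It also fails if it takes over 51 s, if anything falls off the work surface, if the arm or the gripper's body presses on something with over 40 N, if the wrist force passes 120 N, or if a joint passes its speed limit or range.

## Working session

There is one attempt and no reset: what is moved stays moved. The work goes in short steps, Python scripts to look and compute and a shell command to move; the robot and the scene stay as the last step left them, time stands still between calls to the robot, and variables do not carry over. Pictures are saved under pics/ and viewed, at most 10 in all, crops included, and the job is handed in when it is done.

```bash
mkdir -p pics
cat > h.py <<'E'
import numpy as np, cv2, json
from workcell import env
def K(c):
    f=240/np.tan(np.radians(c['fov_y'])/2); return np.array([[f,0,c['cx']],[0,f,c['cy']],[0,0,1.]])
def pix2w(c,uv,z):
    p=cv2.undistortPoints(np.array(uv,float).reshape(-1,1,2),K(c),np.array(c['D'],float)).reshape(-1,2)
    d=np.c_[p[:,0],-p[:,1],-np.ones(len(p))]@c['T'][:3,:3].T; o=c['T'][:3,3]
    return o+d*((np.asarray(z)-o[2])/d[:,2])[:,None]
def w2pix(c,P):
    q=(np.array(P,float).reshape(-1,3)-c['T'][:3,3])@c['T'][:3,:3]
    q=q*[1,-1,-1]
    return cv2.projectPoints(q,np.zeros(3),np.zeros(3),K(c),np.array(c['D'],float))[0].reshape(-1,2)
def snap(n,fn=None):
    c=env.read_camera(n); c['T']=np.array(c['T'])
    np.save(f'{n}.npy',c,allow_pickle=True)
    if fn: cv2.imwrite('pics/'+fn,c['img'][:,:,::-1])
    return c
def load(n): return np.load(f'{n}.npy',allow_pickle=True).item()
E
python3 - <<'E'
from h import *
for n in('top','scene'):
    c=snap(n,n+'0.png'); print(n,c['fov_y'],c['D'],np.round(c['T'],3).tolist())
s=env.get_state(); print({k:np.round(v,3).tolist() for k,v in s.items()})
E
```

```text
top 55.43443475616938 [-0.04436831  0.          0.          0.          0.        ] [[-0.0, 0.985, -0.17, 0.371], [-1.0, -0.001, -0.002, 0.04], [-0.002, 0.17, 0.985, 1.15], [0.0, 0.0, 0.0, 1.0]]
scene 44.27641171895595 [0.00415559 0.         0.         0.         0.        ] [[-0.551, -0.588, 0.592, 1.457], [0.835, -0.387, 0.392, 0.616], [-0.001, 0.71, 0.704, 1.114], [0.0, 0.0, 0.0, 1.0]]
{'clock': 0.1, 'joint_pos': [1.146, 0.314, 0.045, 1.304, -0.0, 1.431], 'qvel': [-0.001, -0.004, 0.002, 0.001, -0.001, 0.0], 'tau': [0.003, -48.173, 29.924, 0.013, -0.0, -0.0], 'tcp_pos': [0.161, 0.551, 0.213], 'orientation': [-0.0, 0.142, 0.99, -0.001], 'wrist_force': [-0.556, 0.182, 0.239], 'ft_torque': [0.05, 0.004, 0.023], 'grip_force': 0.0, 'finger_gap': 0.086}
```

View pics/top0.png

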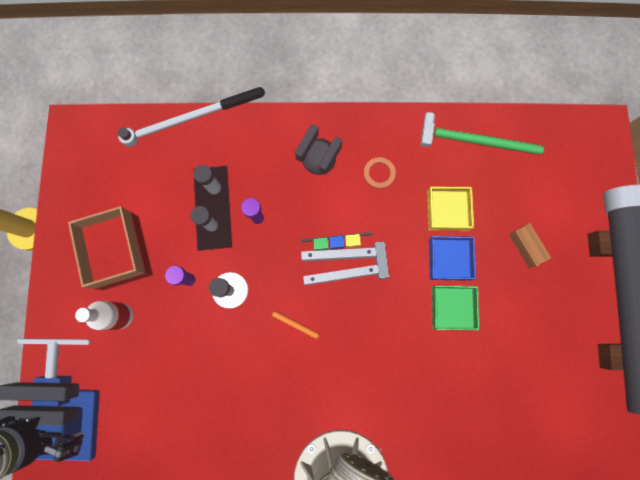

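View pics/scene0.png

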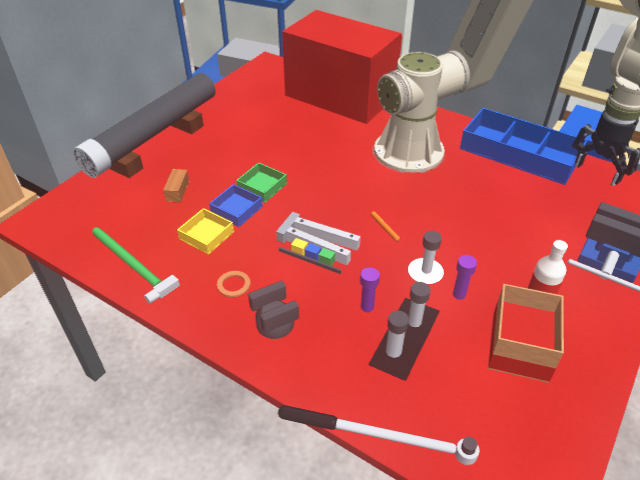

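The top view shows the pad pin's head at (219,288) on the white pad at (230,291). The look-alikes are the stock pins on the black mat at (204,174) and (201,215), and the purple decoys at (250,207) and (175,275). The one meant is at (219,288), because it is dark-headed and on the white pad. The gauge spans about (303–388, 240–285) with its mouth at the left. I'll confirm both in one crop.

Run:
```python
from h import *
c=load('top'); im=c['img'][:,:,::-1]
a=cv2.resize(im[255:320,200:300],(800,520),interpolation=cv2.INTER_CUBIC)[:,:400]
b=cv2.resize(im[225:295,295:395],None,fx=4,fy=4,interpolation=cv2.INTER_CUBIC)
o=np.zeros((520,800,3),np.uint8); o[:,:400]=a; o[:280,400:]=b
s=load('scene')['img'][:,:,::-1]
o[280:520,400:]=cv2.resize(s[210:276,275:385],(400,240),interpolation=cv2.INTER_CUBIC)
cv2.imwrite('pics/crop1.png',o)
hsv=cv2.cvtColor(c['img'],cv2.COLOR_RGB2HSV)
print('pin head',pix2w(c,[[219,288]],[.124]).round(3),'pad',pix2w(c,[[230,291]],[.004]).round(3))
m=((hsv[:,:,1]<60)&(hsv[:,:,2]>200)).astype(np.uint8); m[:,:195]=0;m[:,260:]=0;m[:265]=0;m[315:]=0
pts=np.argwhere(m)[:,::-1]; w=pix2w(c,pts,.004*np.ones(len(pts)));(x,y),r=cv2.minEnclosingCircle((w[:,:2]*1000).astype(np.float32));print('pad circ',x,y,r)
for n,lo,hi in(('y',22,35),('b',100,130),('g',45,80)):
    m=((hsv[:,:,0]>=lo)&(hsv[:,:,0]<=hi)&(hsv[:,:,1]>120)&(hsv[:,:,2]>60)).astype(np.uint8)
    k,l,st,ce=cv2.connectedComponentsWithStats(m)
    for i in range(1,k):
        if st[i,4]>60 and 295<ce[i,0]<500 and 180<ce[i,1]<340:
            z=.036
            p=np.argwhere(l==i)[:,::-1].astype(np.float32); q=cv2.minAreaRect((pix2w(c,p,z*np.ones(len(p)))[:,:2]).astype(np.float32)); print(n,st[i],np.round(q[0],3),np.round(q[1],3),q[2])
```

```text
pin head [[0.442 0.276 0.124]] pad [[0.443 0.275 0.004]]
pad circ 445.7639465332031 276.312744140625 45.032554626464844
y [ 428  187   46   43 1797] [ 0.649 -0.278] [0.108 0.112] 0.12447943538427353
y [345 234  15  13 166] [ 0.567 -0.031] [0.029 0.035] 6.405477523803711
b [329 236  15  13 162] [0.562 0.009] [0.029 0.035] 6.088677883148193
b [ 430  237   45   43 1842] [ 0.522 -0.276] [0.111 0.105] 89.631103515625
g [314 238  14  11 129] [0.559 0.048] [0.026 0.03 ] 7.18154239654541
g [ 435  286   43   43 1629] [ 0.402 -0.28 ] [0.102 0.101] 88.40079498291016
```

View pics/crop1.png

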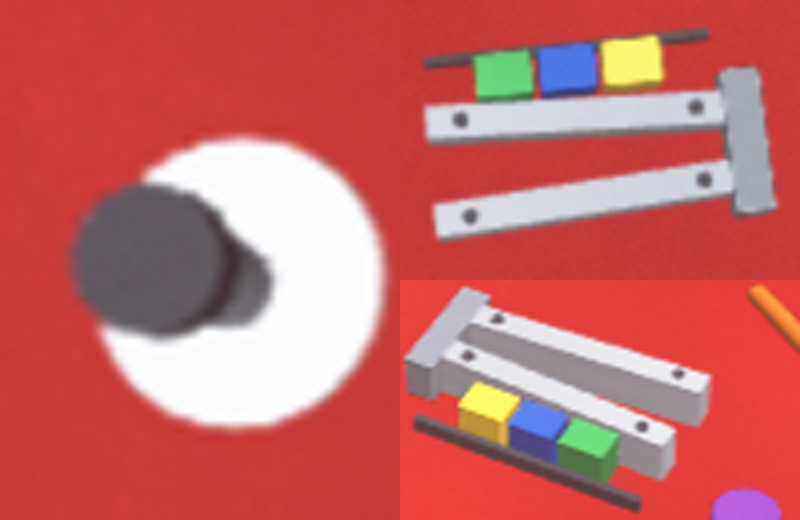

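The crop confirms the dark-headed pin on the white pad. The tabs run green, blue, yellow from mouth to narrow end. Next I fit the gauge pose and the pin precisely.

Run:
```python
from h import *
from scipy.optimize import minimize
c=load('top'); hsv=cv2.cvtColor(c['img'],cv2.COLOR_RGB2HSV).astype(int)
S=8
def poly(c,P,box):
    q=w2pix(c,P)-[box[0],box[1]]; m=np.zeros(((box[3]-box[1])*S,(box[2]-box[0])*S),np.uint8)
    cv2.fillConvexPoly(m,np.round((q+.5)*S).astype(int),255); return cv2.resize(m,None,fx=1/S,fy=1/S,interpolation=cv2.INTER_AREA)/255.
def fit(n,box,p0,zs=.036):
    c=load(n); im=c['img'].astype(float)[box[1]:box[3],box[0]:box[2]]
    g=np.clip((im[:,:,1]-55)/(195-55),0,1)  # green chan: red bench low, steel high
    # ignore tabs
    h=cv2.cvtColor(c['img'],cv2.COLOR_RGB2HSV)[box[1]:box[3],box[0]:box[2]]
    g[(h[:,:,1]>90)&(h[:,:,0]>15)&(h[:,:,0]<140)]=0
    def cost(p):
        x,y,t=p; R=np.array([[np.cos(t),-np.sin(t)],[np.sin(t),np.cos(t)]]); m=0
        for s in(1,-1):
            Q=np.array([[0,20.5*s],[172,11.9*s],[172,31.9*s],[0,40.5*s]])/1000@R.T+[x,y]
            m=m+poly(c,np.c_[Q,np.full(4,zs)],box)
        return ((m-g)[:, :]**2).sum()
    best=min((minimize(cost,p0+d,method='Nelder-Mead',options=dict(initial_simplex=p0+d+np.array([[0,0,0],[.006,0,0],[0,.006,0],[0,0,.05]]))) for d in np.array([[0,0,0],[.006,.006,.03],[-.006,-.006,-.03],[.006,-.006,0]])),key=lambda r:r.fun)
    return best.x,best.fun
t0=np.arctan2(-.079,.008)
u=np.array([np.cos(t0),np.sin(t0)]);v=np.array([-u[1],u[0]])
o=np.array([.563,.009])-.09*u-.052*v
print(o,t0)
x,f=fit('top',(295,240,378,292),np.r_[o,t0]); print('top',x.round(4),f)
x,f=fit('scene',(285,212,365,270),np.r_[o,t0]); print('scene',x.round(4),f)
# pin head disc
box=(203,275,245,305)
d=(hsv[:,:,2]<120).astype(np.uint8); d[:,:205]=0; d[:,243:]=0; d[:276]=0; d[306:]=0
im=c['img'][275:305,203:245].astype(float)
def hc(p):
    a=np.linspace(0,2*np.pi,60,endpoint=False)
    top=np.c_[p[0]+.022*np.cos(a),p[1]+.022*np.sin(a),np.full(60,.124)]; bot=top.copy(); bot[:,2]=.096
    m=poly(c,cv2.convexHull(np.r_[top,bot].astype(np.float32)[:, :2]).reshape(-1,2)[:0] if 0 else top,box)
    m=np.maximum(m,poly(c,bot,box))
    g=(np.clip((150-im.max(2))/80,0,1))
    w=np.ones_like(m); w[:, 29:]=0   # ignore shank shadow side
    return (((m-g)*w)**2).sum()
r=min((minimize(hc,np.array([.442,.276])+e,method='Nelder-Mead',options=dict(initial_simplex=np.array([.442,.276])+e+np.array([[0,0],[.005,0],[0,.005]]))) for e in np.array([[0,0],[.004,.004],[-.004,0]])),key=lambda r:r.fun)
print('head',r.x,r.fun)
```

```text
[0.50219704 0.09330303] -1.4698745421276027
top [ 0.499   0.0907 -1.4686] 154.56351134571474
scene [ 0.4998  0.0917 -1.4682] 545.082038638985
head [0.44506528 0.27607469] 61.253636041426375
```

```bash
python3 -m jog '[[-1,-0.02,-0.0105,0,0],[-1,-0.035,-0.0184,0,0],[-1,-0.035,-0.0184,0,0],[-1,-0.035,-0.0184,0,0],[-1,-0.035,-0.0184,0,0]]' 60
python3 -m jog '[[-1,-0.035,-0.0184,0,0],[-1,-0.035,-0.0184,0,0],[-1,-0.035,-0.0184,0,0],[-1,-0.035,-0.0184,0,0],[-1,-0.03,-0.016,0,0]]'
python3 -m jog '[[-1,0,0,0,-5.5],[-1,0,0,0,-5.5],[-1,0,0,0,-5.5],[-1,0,0,0,-5.6],[-1,0,0,0,0]]'
cat > st.py <<'E'
from h import *
from scipy.spatial.transform import Rotation as Rn
import sys
s=env.get_state(); w,x,y,z=s['orientation']; R=Rn.from_quat([x,y,z,w]).as_matrix(); p=np.array(s['tcp_pos'])
G=np.array([.4994,.0912]); t=-1.4686; u=np.array([np.cos(t),np.sin(t)]); v=np.array([-u[1],u[0]])
print('clk %.2f'%s['clock'],'tcp',p.round(4),'hdg y %.2f'%np.degrees(np.arctan2(R[1,1],R[0,1])),'tz',R[:,2].round(3),'gauge xy mm',(1000*np.array([(p[:2]-G)@u,(p[:2]-G)@v])).round(1),'F',np.round(s['wrist_force'],1),'T',np.round(s['ft_torque'],2),'gap %.4f grip %.1f'%(s['finger_gap'],s['grip_force']))
if len(sys.argv)>1:
    T=np.array([float(a) for a in sys.argv[1:4]]); print('shift to target (tool)',(R.T@(T-p)).round(4))
E
python3 st.py .445 .276 .102
```

```text
clock: 0.52
tcp_pos: [0.2921, 0.4248, 0.213]
orientation: [-0.0, 0.141, 0.99, -0.0]
wrist_force: [0.9, 0.6, -0.3]
finger_gap: 0.0851
grip_force: 0.0
clock: 0.93
tcp_pos: [0.4308, 0.2904, 0.2131]
orientation: [-0.0, 0.142, 0.99, -0.0]
wrist_force: [0.8, 0.8, 0.3]
finger_gap: 0.0849
grip_force: 0.0
clock: 1.35
tcp_pos: [0.4293, 0.2921, 0.213]
orientation: [-0.0, -0.051, 0.999, -0.0]
wrist_force: [-0.2, 0.6, -0.1]
finger_gap: 0.0853
grip_force: 0.0
clk 1.35 tcp [0.4293 0.2921 0.213 ] hdg y 95.89 tz [-0.001 -0.    -1.   ] gauge xy mm [-207.   -49.2] F [-0.2  0.6 -0.1] T [ 0.02  0.01 -0.  ] gap 0.0853 grip 0.0
shift to target (tool) [-0.014  -0.0176  0.1109]
```

```bash
python3 -m jog '[[-1,-0.014,-0.0176,0,0],[-1,0,0,0.037,0],[-1,0,0,0.037,0],[-1,0,0,0.037,0],[-1,0,0,0,0]]' 60 >/dev/null
python3 st.py .445 .276 .102
python3 -m jog '[[1,0,0,0,0],[1,0,0,0,0],[1,0,0,0,0],[1,0,0,0,0],[1,0,0,0,0]]' 60
python3 -m jog '[[1,0,0,0,0],[1,0,0,0,0],[1,0,0,0,0]]' 60
python3 st.py .445 .276 .102
python3 -c "
from h import *
snap('wrist','w1.png')"
```

```text
clk 1.77 tcp [0.4397 0.274  0.0954] hdg y 95.63 tz [-0.012 -0.005 -1.   ] gauge xy mm [-187.9  -40.7] F [-2.2 -0.5 -0.4] T [-0.04  0.1  -0.  ] gap 0.0855 grip 0.0
shift to target (tool) [-0.0054  0.0015 -0.0067]
clock: 2.18
tcp_pos: [0.4483, 0.2789, 0.1065]
orientation: [0.004, -0.051, 0.999, 0.003]
wrist_force: [-0.7, 5.6, 18.7]
finger_gap: 0.0253
grip_force: 9.5
clock: 2.43
tcp_pos: [0.4503, 0.2796, 0.1086]
orientation: [0.006, -0.051, 0.999, 0.003]
wrist_force: [-0.4, 2.1, 19.9]
finger_gap: 0.0
grip_force: 9.9
clk 2.43 tcp [0.4503 0.2796 0.1086] hdg y 95.81 tz [ 0.012  0.007 -1.   ] gauge xy mm [-192.4  -29.6] F [-0.4  2.1 19.9] T [ 0.57  0.18 -0.06] gap 0.0000 grip 9.9
shift to target (tool) [ 0.0057 -0.003   0.0065]
```

View pics/w1.png

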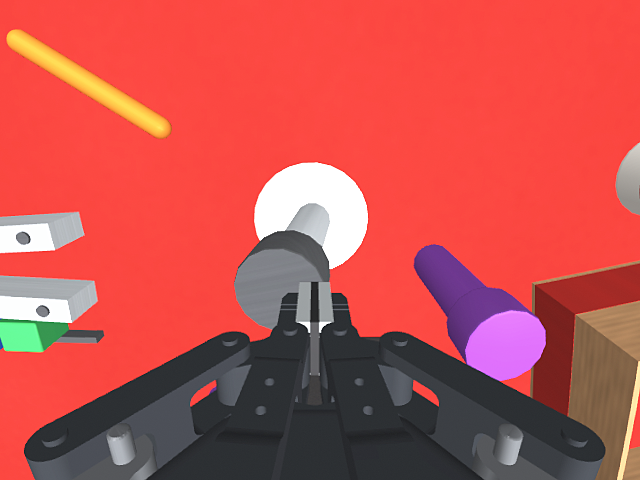

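The fingers have closed empty. The head is at about (283,280), up and left of the shut tips at (315,305), and the foot is still on the pad at (310,215). I'll localise it again with fresh views.

Run:
```python
from h import *
c=load('wrist'); print(c['T'].round(3).tolist(),c['fov_y'],c['D'])
print('pad from wrist',pix2w(c,[[311,215]],[.004]).round(4),'head top',pix2w(c,[[278,288]],[.124]).round(4))
print('exp head',w2pix(c,[[.445,.276,.124],[.445,.276,.096],[.445,.276,.004],[.4503,.2796,.0976]]).round(0).tolist())
a=snap('top'); b=snap('scene')
print('exp top',w2pix(a,[[.445,.276,.124],[.445,.276,.004]]).round(0).tolist())
o=np.hstack([cv2.resize(a['img'][250:325,180:280],(400,300),interpolation=2),cv2.resize(b['img'][210:300,375:495],(400,300),interpolation=2)])
cv2.imwrite('pics/cmp.png',o[:,:,::-1])
```

```text
[[-0.1, -0.949, -0.3, 0.375], [0.995, -0.094, -0.034, 0.271], [0.004, -0.302, 0.953, 0.268], [0.0, 0.0, 0.0, 1.0]] 69.4384385449179 [-0.05599829  0.          0.          0.          0.        ]
pad from wrist [[0.441  0.2766 0.004 ]] head top [[0.4466 0.2625 0.124 ]]
exp head [[308.0, 288.0], [308.0, 264.0], [310.0, 220.0], [314.0, 275.0]]
exp top [[219.0, 287.0], [230.0, 290.0]]
```

View pics/cmp.png

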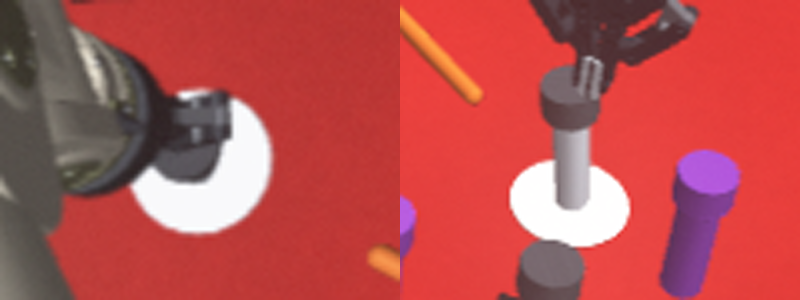

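```bash
python3 -m jog '[[1,0,0,-0.003,0],[1,0,0,-0.006,0],[1,0,0,-0.010,0],[1,0,0,-0.02,0],[1,0,0,-0.03,0]]' 
python3 -m jog '[[1,0,0,-0.02,0],[-1,0,0,-0.02,0],[-1,0,0,0,0],[-1,0,0,0,0],[-1,0,0,0,0]]' 
python3 st.py .445 .276 .102
python3 - <<'E'
from h import *
print(env.tip_extent)
c=snap('wrist','w2.png');a=snap('top','t2.png'); s=snap('scene')
o=np.zeros((600,800,3),np.uint8); o[:,:]=0
o[:300,:400]=cv2.resize(c['img'],(400,300),interpolation=3)
o[:300,400:]=cv2.resize(a['img'][250:325,180:280],(400,300),interpolation=2)
o[300:,:400]=cv2.resize(s['img'][180:300,375:535],(400,300),interpolation=2)
cv2.imwrite('pics/cmp2.png',o[:,:,::-1])
E
```

```text
clock: 3.0
tcp_pos: [0.4434, 0.2755, 0.1707]
orientation: [-0.002, -0.05, 0.999, -0.001]
wrist_force: [1.5, -0.7, -1.0]
finger_gap: -0.0
grip_force: 0.0
clock: 3.42
tcp_pos: [0.4449, 0.2762, 0.2111]
orientation: [-0.0, -0.05, 0.999, -0.0]
wrist_force: [0.4, -0.3, 0.4]
finger_gap: 0.0479
grip_force: 0.0
clk 3.42 tcp [0.4449 0.2762 0.2111] hdg y 95.78 tz [-0.001 -0.    -1.   ] gauge xy mm [-189.6  -35.4] F [ 0.4 -0.3  0.4] T [-0.01  0.02 -0.08] gap 0.0479 grip 0.0
shift to target (tool) [-0.0002 -0.0002  0.1091]
0.011
```

View pics/cmp2.png

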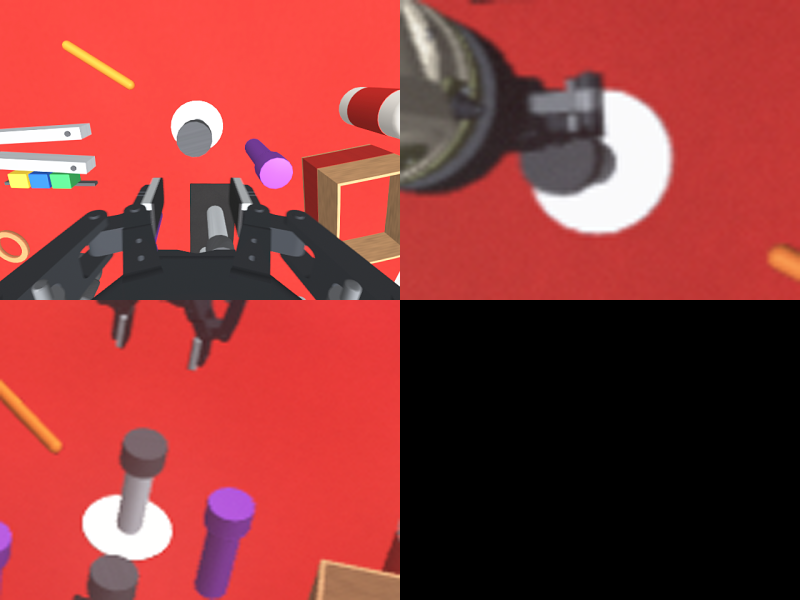

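Run:
```python
from h import *
c=load('wrist')
g=c['img'].astype(int); m=((g.max(2)<125)&(np.ptp(g,axis=2)<25)).astype(np.uint8); m[:170]=0;m[270:]=0;m[:,:260]=0;m[:,360:]=0
k,l,st,ce=cv2.connectedComponentsWithStats(m); i=1+st[1:,4].argmax(); print(st[i],ce[i])
p=np.argwhere(l==i)[:,::-1].astype(np.float32); print(cv2.minEnclosingCircle(p))
print('head from wrist',pix2w(c,[ce[i]],[.122]).round(4))
w=pix2w(c,p,.124*np.ones(len(p)))[:,:2]; print('circle on z=.124',[np.round(q,4) for q in cv2.minEnclosingCircle(w.astype(np.float32))])
w=pix2w(c,p,.096*np.ones(len(p)))[:,:2]; print(w.min(0),w.max(0))
print('exp',w2pix(c,[[.445,.276,.124],[.445,.276,.004]]))
cv2.imwrite('pics/w2c.png',cv2.resize(c['img'][100:480,100:540,::-1],(792,684))[:600])
```

```text
[294 191  44  23 159] [317.41509434 196.51572327]
((315.5, 206.0), 22.610937118530273)
head from wrist [[0.4164 0.2756 0.122 ]]
circle on z=.124 [array([0.4231, 0.275 ]), np.float64(0.0166)]
[0.41664285 0.25774968] [0.43305087 0.29356937]
exp [[314.00571877 234.79039821]
 [314.28299156 202.81526269]]
```

View pics/w2c.png

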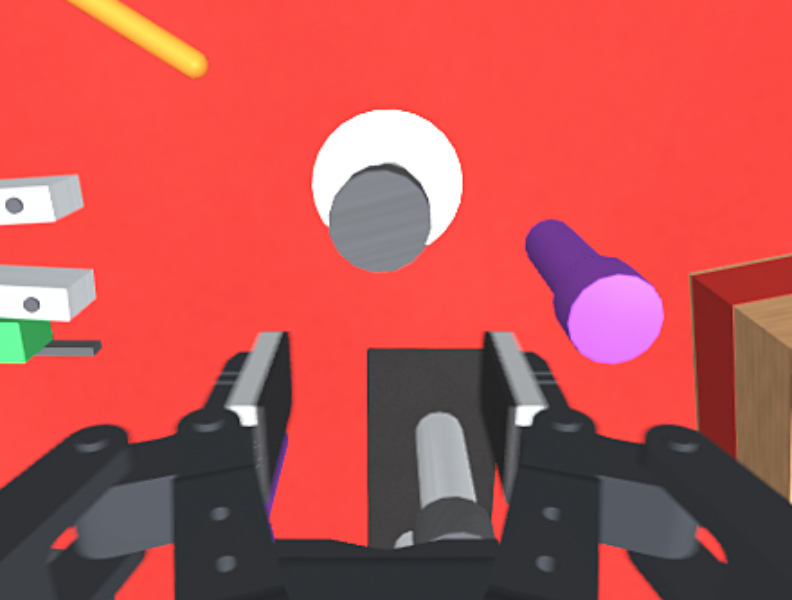

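Run:
```python
from h import *
c=load('wrist'); print('wrist head',pix2w(c,[[311.1,222.2]],[.124]).round(4),'pad',pix2w(c,[[315.5,201.7]],[.004]).round(4))
s=load('scene'); # view cmp2: scene crop x/2.5+375, y/2.5+180 (y from 300)
print('scene head',pix2w(s,[[375+145/2.5,180+148/2.5]],[.124]).round(4),'foot',pix2w(s,[[375+131/2.5,180+231/2.5]],[.004]).round(4))
t=load('top');print('top head now',pix2w(t,[[180+(562-400)/4,250+160/4]],[.124]).round(4), 'first', pix2w(t,[[200+148/8,255+260/8]],[.124]).round(4))
```

```text
wrist head [[0.4356 0.2729 0.124 ]] pad [[0.4437 0.2772 0.004 ]]
scene head [[0.454  0.2847 0.124 ]] foot [[0.4511 0.2855 0.004 ]]
top head now [[0.4379 0.272  0.124 ]] first [[0.4435 0.2767 0.124 ]]
```

Run:
```python
from h import *
from scipy.optimize import minimize,least_squares
a=np.linspace(0,2*np.pi,80,endpoint=False)
def disc(p,z,r): return np.c_[p[0]+r*np.cos(a),p[1]+r*np.sin(a),np.full(80,z)]
c=load('wrist')
g=c['img'].astype(int); sub=g[175:270,255:365]
m=((np.abs(sub-np.array(g[222,311])).max(2)<26)).astype(np.uint8)
k,l,st,ce=cv2.connectedComponentsWithStats(m); i=l[222-175,311-255]; mm=(l==i).astype(np.uint8)
mm=cv2.morphologyEx(mm,cv2.MORPH_CLOSE,np.ones((5,5)))
ct=max(cv2.findContours(mm,0,1)[0],key=len).reshape(-1,2)+[255,175]
e=cv2.fitEllipse(ct.astype(np.float32)); print('wrist ellipse',e,g[222,311])
s=load('scene'); gs=s['img'].astype(int)
# scene head top face (col,row)
y,x=int(180+143/2.5),int(375+145/2.5); print('scene colors col',[gs[r,x].tolist() for r in range(y-10,y+14,2)])
for z in (.10,.11,.115,.12,.124):
    w=pix2w(c,[np.array(e[0])],[z]).round(4)[0]; d=w2pix(c,disc(w,z,.022)); ee=cv2.fitEllipse(d.astype(np.float32))
    print(z,w,np.round(ee[1],1))
sub=gs[225:260,415:455]; m=(sub.max(2)<135)&(np.ptp(sub,axis=2)<45)
q=np.argwhere(m)[:,::-1]+[415,225]; print('scene dark bbox',q.min(0),q.max(0))
for p in((.4356,.2729),(.440,.276),(.445,.276)):
    H=w2pix(s,np.r_[disc(p,.124,.022),disc(p,.096,.022)]); print(p,H.min(0).round(1),H.max(0).round(1))
    F=w2pix(s,disc(p,.004,.016));print('  foot',F.min(0).round(1),F.max(0).round(1))
```

```text
wrist ellipse ((310.6363220214844, 222.42063903808594), (55.18135452270508, 55.75031280517578), 80.64490509033203) [135 138 144]
scene colors col [[233, 64, 61], [234, 64, 61], [159, 91, 93], [123, 103, 109], [121, 102, 107], [122, 103, 109], [123, 104, 110], [123, 104, 110], [116, 95, 100], [100, 74, 76], [101, 75, 78], [101, 76, 78]]
0.1 [0.442  0.2729 0.1   ] [52.6 54.4]
0.11 [0.4394 0.2728 0.11  ] [54.7 56.5]
0.115 [0.4381 0.2727 0.115 ] [55.7 57.6]
0.12 [0.4368 0.2726 0.12  ] [56.8 58.7]
0.124 [0.4358 0.2726 0.124 ] [57.7 59.6]
scene dark bbox [424 232] [441 259]
(0.4356, 0.2729) [421.4 226.8] [441.  247.5]
  foot [419.4 262.2] [431.9 271.3]
(0.44, 0.276) [421.7 228.3] [441.4 249. ]
  foot [419.7 263.7] [432.2 272.8]
(0.445, 0.276) [420.8 229.4] [440.5 250.2]
  foot [418.8 264.9] [431.4 274. ]
```

Run:
```python
from h import *
s=load('scene');t=load('top')
for z in(.095,.11,.125,.137): print(z,'scene tip',pix2w(s,[[432,239.4]],[z])[0].round(3),'top tip',pix2w(t,[[233.7,278.7]],[z])[0].round(3))
print('exp tip in scene/top',w2pix(s,[[.4503,.2796,.0976]]),w2pix(t,[[.4503,.2796,.0976]]))
```

```text
0.095 scene tip [0.427 0.273 0.095] top tip [0.466 0.249 0.095]
0.11 scene tip [0.442 0.278 0.11 ] top tip [0.465 0.246 0.11 ]
0.125 scene tip [0.457 0.283 0.125] top tip [0.463 0.243 0.125]
0.137 scene tip [0.469 0.287 0.137] top tip [0.462 0.24  0.137]
exp tip in scene/top [[430.30175438 245.26443035]] [[219.95744708 285.33604912]]
```

The pin is back upright on the pad. The views agree that the head sits about 10 mm lower and about 8 mm nearer than I aimed. I'll go lower and check with the wrist camera before closing.

```bash
python3 -m jog '[[-1,0.011,-0.002,0.0,0],[-1,0,0,0.02,0],[-1,0,0,0.03,0],[-1,0,0,0.03,0],[-1,0,0,0.03,0]]' 60 >/dev/null
python3 -m jog '[[-1,0,0,0.016,0],[-1,0,0,0,0],[-1,0,0,0,0],[-1,0,0,0,0]]' 60 >/dev/null
python3 st.py .434 .273 .086
python3 - <<'E'
from h import *
c=snap('wrist'); s=snap('scene')
cv2.imwrite('pics/w3.png',np.hstack([cv2.resize(c['img'],(480,360),interpolation=3),cv2.resize(s['img'][190:290,380:468],(317,360),interpolation=2)])[:,:,::-1])
E
```

```text
clk 4.32 tcp [0.435  0.2735 0.0862] hdg y 95.78 tz [ 0.001  0.    -1.   ] gauge xy mm [-187.9  -45.5] F [ 0.2  0.3 -0. ] T [ 0.02 -0.03 -0.03] gap 0.0854 grip 0.0
shift to target (tool) [ 0.001  -0.0004  0.0002]
```

View pics/w3.png

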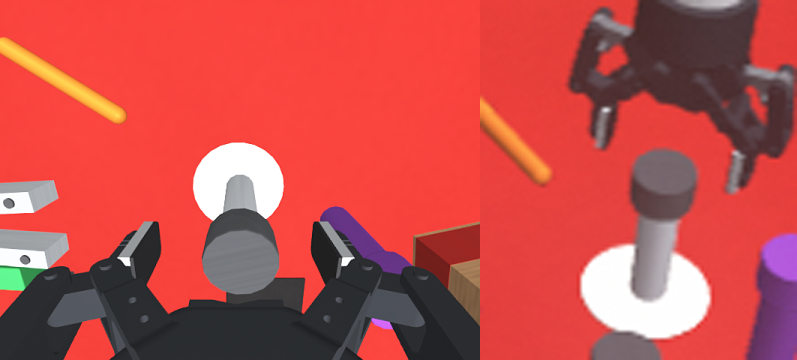

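The wrist view shows the head at (240,263) centred between the pads at columns 160 and 312. The pad spacing and scene crop put the real fingertips about 25 mm higher than the reported TCP implies. The first grasp therefore closed on top of the head. I'll go 16 mm lower and close.

```bash
python3 -m jog '[[-1,0,0,0.008,0],[-1,0,0,0.008,0],[-1,0,0,0,0],[0,0,0,0,0],[1,0,0,0,0]]' 60 
python3 -m jog '[[1,0,0,0,0],[1,0,0,0,0],[1,0,0,0,0],[1,0,0,0,0],[1,0,0,0,0]]' 60
python3 st.py
```

```text
clock: 4.83
tcp_pos: [0.4343, 0.2732, 0.0693]
orientation: [-0.0, -0.05, 0.999, -0.0]
wrist_force: [-0.0, -0.1, 1.0]
finger_gap: 0.0638
grip_force: 0.0
clock: 5.25
tcp_pos: [0.4349, 0.2738, 0.07]
orientation: [0.001, -0.051, 0.999, 0.001]
wrist_force: [-1.4, 1.5, 5.2]
finger_gap: 0.0423
grip_force: 60.3
clk 5.25 tcp [0.4349 0.2738 0.07  ] hdg y 95.79 tz [ 0.001  0.001 -1.   ] gauge xy mm [-188.2  -45.6] F [-1.4  1.5  5.2] T [ 0.37  0.21 -0.03] gap 0.0423 grip 60.3
```

```bash
python3 -m jog '[[1,0,0,-0.005,0],[1,0,0,-0.010,0],[1,-0.005,-0.013,0,0],[1,-0.01,-0.03,0,0],[1,-0.01,-0.03,0,0]]' 60 
python3 -m jog '[[1,-0.01,-0.03,0,0],[1,-0.008,-0.02,0,0],[1,-0.002,-0.01,0,0],[1,0,0,0,0],[1,0,0,0,0]]' 60
python3 st.py
python3 - <<'E'
from h import *
c=snap('wrist'); s=snap('scene')
G=np.array([.4994,.0912]); t=-1.4686; u=np.array([np.cos(t),np.sin(t)]); v=np.array([-u[1],u[0]])
im=c['img'].copy()
for sg in(1,-1):
    L=w2pix(c,[np.r_[G+a/1000*u+sg*(20.5-a/20)/1000*v,.036] for a in(0,60,120)]); cv2.polylines(im,[np.round(L).astype(int)],False,(0,255,255),1)
L=w2pix(c,[np.r_[G+a/1000*u,.0] for a in(-80,0,100)]);cv2.polylines(im,[np.round(L).astype(int)],False,(255,0,255),1)
cv2.imwrite('pics/w4.png',np.hstack([cv2.resize(im[60:480],(480,315),interpolation=3),cv2.resize(s['img'][180:285,290:396],(318,315),interpolation=2)])[:,:,::-1])
E
```

```text
clock: 5.67
tcp_pos: [0.4663, 0.2028, 0.0846]
orientation: [-0.0, -0.052, 0.999, -0.0]
wrist_force: [1.0, 0.2, -4.0]
finger_gap: 0.0424
grip_force: 61.6
clock: 6.08
tcp_pos: [0.492, 0.1452, 0.0843]
orientation: [-0.001, -0.05, 0.999, 0.0]
wrist_force: [-0.3, 0.1, -4.3]
finger_gap: 0.0423
grip_force: 61.7
clk 6.08 tcp [0.492  0.1452 0.0843] hdg y 95.71 tz [-0.001  0.    -1.   ] gauge xy mm [-54.5  -1.8] F [-0.3  0.1 -4.3] T [0.01 0.07 0.  ] gap 0.0423 grip 61.7
```

View pics/w4.png

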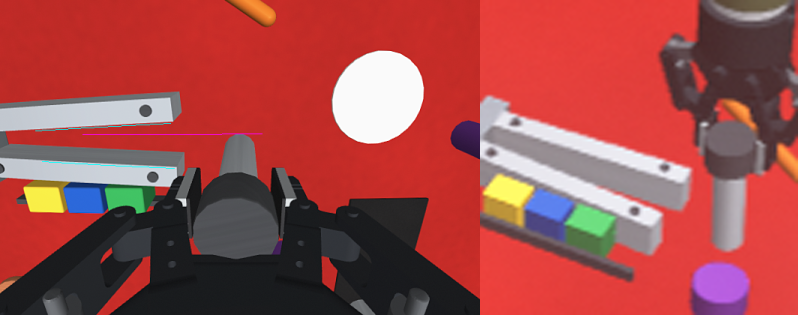

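The crop shows the pin gripped upright in front of the mouth. Its foot is at (237,137) and the slot centreline at about row 143. I'll measure the lateral offset relative to the rails numerically.

Run:
```python
from h import *
c=load('wrist'); g=c['img'].astype(int)
G=np.array([.4994,.0912]); t=-1.4686; u=np.array([np.cos(t),np.sin(t)]); v=np.array([-u[1],u[0]])
def gx(uv,z):
    p=pix2w(c,uv,np.full(len(uv),z))[:,:2]; return np.c_[(p-G)@u,(p-G)@v]*1000
for col in(120,170,200,225,235):
    print(col,[(r,*g[r,col]) for r in range(215,300,4)] if col==200 else '')
    pr=g[:,col,1]; d=np.diff(pr[190:310]); e=[(190+i+.5,int(d[i])) for i in range(len(d)) if abs(d[i])>18]; print(e)
print('shank col profile')
for row in(232,236,240,244,250,260,270):
    pr=g[row,270:365,1]; i=np.where(pr>75)[0]; print(row,270+i.min() if len(i) else None,270+i.max() if len(i) else None)
print('foot axis cols', [(r,*g[r,317]) for r in range(228,252,2)])
```

```text
120 
[(195.5, 22), (196.5, 100), (227.5, -128), (228.5, -74), (256.5, 40), (257.5, 20), (276.5, 93), (302.5, -24), (303.5, -130), (304.5, -22)]
170 
[(192.5, 63), (193.5, 52), (224.5, -115), (225.5, -78), (258.5, 33), (259.5, 44), (278.5, 64), (279.5, 60), (305.5, -82), (306.5, -55)]
200 [(215, np.int64(209), np.int64(215), np.int64(224)), (219, np.int64(205), np.int64(211), np.int64(219)), (223, np.int64(200), np.int64(149), np.int64(153)), (227, np.int64(194), np.int64(43), np.int64(39)), (231, np.int64(195), np.int64(44), np.int64(40)), (235, np.int64(194), np.int64(43), np.int64(40)), (239, np.int64(193), np.int64(43), np.int64(39)), (243, np.int64(193), np.int64(43), np.int64(39)), (247, np.int64(193), np.int64(43), np.int64(40)), (251, np.int64(193), np.int64(44), np.int64(39)), (255, np.int64(191), np.int64(43), np.int64(39)), (259, np.int64(195), np.int64(39), np.int64(34)), (263, np.int64(105), np.int64(109), np.int64(111)), (267, np.int64(107), np.int64(111), np.int64(113)), (271, np.int64(108), np.int64(112), np.int64(114)), (275, np.int64(106), np.int64(109), np.int64(111
[... 826 characters left out ...]
36 None None
240 311 327
244 305 333
250 301 338
260 299 339
270 297 340
foot axis cols [(228, np.int64(196), np.int64(44), np.int64(40)), (230, np.int64(197), np.int64(44), np.int64(39)), (232, np.int64(196), np.int64(45), np.int64(40)), (234, np.int64(196), np.int64(44), np.int64(39)), (236, np.int64(195), np.int64(43), np.int64(39)), (238, np.int64(208), np.int64(32), np.int64(26)), (240, np.int64(105), np.int64(115), np.int64(119)), (242, np.int64(110), np.int64(112), np.int64(115)), (244, np.int64(110), np.int64(112), np.int64(116)), (246, np.int64(110), np.int64(113), np.int64(116)), (248, np.int64(110), np.int64(112), np.int64(116)), (250, np.int64(111), np.int64(114), np.int64(116))]
```

Run:
```python
from h import *
from scipy.optimize import least_squares
c=load('wrist')
G=np.array([.4994,.0912]); t=-1.4686; u=np.array([np.cos(t),np.sin(t)]); v=np.array([-u[1],u[0]])
def gx(uv,z):
    p=pix2w(c,uv,np.full(len(uv),z))[:,:2]; return (np.c_[(p-G)@u,(p-G)@v]*1000).round(1)
a=gx([[120,228],[170,225],[200,223.5],[225,222]],.036); b=gx([[120,276.5],[170,279],[200,280.5],[225,282]],.036); b0=gx([[120,257],[170,259.3],[200,260.5],[225,261.5]],0)
print('-y top',a.tolist()); print('+y top',b.tolist()); print('+y bot',b0.tolist())
print('foot arc',gx([[318,239.3]],.017).tolist(),gx([[301,250],[338.5,250]],.017).tolist())
# fit camera dx,dz,pitch using known slot
T0=c['T'].copy()
def setT(p):
    T=T0.copy(); T[:3,3]+=np.array([*(v*p[0]),p[1]]); R=cv2.Rodrigues(T0[:3,0]*p[2])[0]@cv2.Rodrigues(T0[:3,1]*p[3])[0]; T[:3,:3]=R@T0[:3,:3]; c['T']=T
def gx2(uv,z):
    p=pix2w(c,uv,np.full(len(uv),z))[:,:2]; return np.c_[(p-G)@u,(p-G)@v]*1000
def res(p,dy=0):
    setT(p); r=[]
    for uv,z,s in(([[120,228],[170,225],[225,222]],.036,-1),([[120,276.5],[170,279],[225,282]],.036,1),([[120,257],[170,259.3],[225,261.5]],0.,1)):
        q=gx2(uv,z); r+=list(q[:,1]-s*(20.5-q[:,0]/20))
    return np.array(r+[p[0]*1000/4,p[1]*1000/10,p[2]*30,p[3]*30])
s=least_squares(res,[0,0,0,0.]); print('fit',s.x.round(4),s.fun.round(1)); setT(s.x)
for z in(.0,.008,.017): print('foot arc corr',z,gx2([[318,239.3]],z).round(1),gx2([[301,250],[338.5,250]],z).round(1).tolist())
```

```text
-y top [[69.1, -18.4], [36.2, -20.2], [16.9, -21.1], [1.1, -22.0]]
+y top [[74.8, 15.0], [40.9, 16.7], [20.9, 17.7], [4.3, 18.8]]
+y bot [[94.4, 14.5], [55.4, 16.4], [32.3, 17.4], [13.2, 18.2]]
foot arc [[-57.1, -4.5]] [[-45.3, 3.2], [-71.4, 3.3]]
fit [ 0.0009  0.0013 -0.0007 -0.0038] [ 0.1 -0.1 -0.1 -0.2 -0.2  0.1  0.2  0.2 -0.1  0.2  0.1 -0.  -0.1]
foot arc corr 0.0 [[-58.3   2.3]] [[-45.5, 10.7], [-73.7, 10.8]]
foot arc corr 0.008 [[-58.2  -0.2]] [[-45.8, 7.9], [-73.1, 8.0]]
foot arc corr 0.017 [[-58.  -3.]] [[-46.2, 4.8], [-72.4, 4.9]]
```

Run:
```python
from h import *
from scipy.optimize import least_squares
G=np.array([.4994,.0912]); t=-1.4686; u=np.array([np.cos(t),np.sin(t)]); v=np.array([-u[1],u[0]])
c=load('wrist'); s=load('scene'); g=c['img'].astype(int)
print('wrist col316:',[(r,g[r,316,1]) for r in range(270,430,4)])
gs=s['img'].astype(int)
x0=int(290+730/3-160)  # 318px for 106 -> 3x ; crop started at 480
x0=290+(730-480)//3; print('scene col',x0,[(r,*gs[r,x0]) for r in range(214,270,2)])
for r in(225,232,243,250,256): print('row',r,[(q,gs[r,q,1],gs[r,q,2]) for q in range(x0-13,x0+14,2)])
a=np.linspace(0,2*np.pi,80,endpoint=False)
for dz in(0,.011,.02):
  for y in(0,.01):
    ctr=G+u*-.0565+v*y
    f=lambda z,r:np.c_[ctr[0]+r*np.cos(a),ctr[1]+r*np.sin(a),np.full(80,z)]
    print('dz',dz,'y',y,'wrist head top rows',w2pix(c,f(.12+dz,.022))[:,1].min().round(1),w2pix(c,f(.12+dz,.022))[:,1].max().round(1),'w',np.ptp(w2pix(c,f(.12+dz,.022))[:,0]).round(1),'headbot top row',w2pix(c,f(.092+dz,.022))[:,1].min().round(1),'foot top row',w2pix(c,f(dz,.0145))[:,1].min().round(1),
     '| scene head top row',w2pix(s,f(.12+dz,.022))[:,1].min().round(1),'headbot',w2pix(s,f(.092+dz,.022))[:,1].max().round(1),'foot',w2pix(s,f(dz,.0145))[:,1].max().round(1),'cols head',w2pix(s,f(.11+dz,.022))[:,0].mean().round(1),'foot',w2pix(s,f(dz,.0145))[:,0].mean().round(1))
```

```text
wrist col316: [(270, np.int64(114)), (274, np.int64(115)), (278, np.int64(115)), (282, np.int64(115)), (286, np.int64(115)), (290, np.int64(30)), (294, np.int64(45)), (298, np.int64(43)), (302, np.int64(45)), (306, np.int64(46)), (310, np.int64(46)), (314, np.int64(44)), (318, np.int64(46)), (322, np.int64(50)), (326, np.int64(83)), (330, np.int64(83)), (334, np.int64(83)), (338, np.int64(82)), (342, np.int64(83)), (346, np.int64(83)), (350, np.int64(84)), (354, np.int64(81)), (358, np.int64(79)), (362, np.int64(82)), (366, np.int64(81)), (370, np.int64(83)), (374, np.int64(83)), (378, np.int64(82)), (382, np.int64(80)), (386, np.int64(82)), (390, np.int64(84)), (394, np.int64(81)), (398, np.int64(81)), (402, np.int64(82)), (406, np.int64(23)), (410, np.int64(22)), (414, np.int64(26)), (418, np.int64(27)), (422, np.int64(27)), (426, np.int64(27))]
scene col 373 [(214, np.int64(238), np.int64(129), np.int64(59)), (216, np.int64(176), np.int64(91), np.int64(47)), (218, np.int64(205), np.int64(66), np.int64(54)), (220, np.int64(143), np.int64(92), np.int64(95)), (222, np.int64(116), np.
[... 4094 characters left out ...]
70.4
dz 0.011 y 0 wrist head top rows 287.7 387.8 w 116.1 headbot top row 260.0 foot top row 223.0 | scene head top row 219.1 headbot 239.6 foot 263.2 cols head 375.0 foot 372.2
dz 0.011 y 0.01 wrist head top rows 312.5 407.6 w 113.3 headbot top row 281.0 foot top row 236.8 | scene head top row 221.5 headbot 242.1 foot 265.7 cols head 373.4 foot 370.7
dz 0.02 y 0 wrist head top rows 299.3 404.5 w 124.1 headbot top row 267.7 foot top row 226.4 | scene head top row 216.4 headbot 236.9 foot 260.7 cols head 375.3 foot 372.4
dz 0.02 y 0.01 wrist head top rows 325.5 425.0 w 120.9 headbot top row 289.9 foot top row 240.6 | scene head top row 218.8 headbot 239.5 foot 263.2 cols head 373.6 foot 370.9
```

Wrist and scene agree: the pin is upright with its foot at z≈19 mm, but it sits about 10–11 mm off the pads' centre towards gauge +y. I'll set it down in front of the mouth and regrip it centred and deeper.

```bash
python3 -m jog '[[1,0,0,0.009,0],[1,0,0,0.009,0],[1,0,0,0,0],[1,0,0,0,0],[1,0,0,0.0005,0]]' 60 
python3 -m jog '[[-1,0,0,0,0],[-1,0,0,0,0],[-1,0,0,0,0],[-1,0,0,0,0],[-1,-0.005,0,0,0]]' 60
python3 -m jog '[[-1,-0.006,0,0.004,0],[-1,0,0,0.004,0],[-1,0,0,0,0],[-1,0,0,0,0],[1,0,0,0,0]]' 60
python3 -m jog '[[1,0,0,0,0],[1,0,0,0,0],[1,0,0,0,0],[1,0,0,0,0],[1,0,0,0,0]]' 60
python3 st.py
cat > pin.py <<'E'
from h import *
import sys
from scipy.optimize import least_squares
# fit pin (gauge x,y, dz) from wrist: foot-arc top row, head-bottom row, head-top row along centre column; print
G=np.array([.4994,.0912]); t=-1.4686; u=np.array([np.cos(t),np.sin(t)]); v=np.array([-u[1],u[0]])
c=snap('wrist'); s=snap('scene'); g=c['img'].astype(int)
a=np.linspace(0,2*np.pi,80,endpoint=False)
for col in (312,318):
    d=np.diff(g[200:430,col,1]); print(col,[(200+i+.5,int(d[i])) for i in range(len(d)) if abs(d[i])>14])
for r in (250,260,275): print('shank',r,[int(k)+260 for k in np.where(np.abs(np.diff(g[r,260:380,1]))>20)[0]])
from workcell import env
p=np.array(env.get_state()['tcp_pos'])[:2]-G
for dy in(-.004,0,.004):
  for dz in ([0,.004] if len(sys.argv)<2 else [float(sys.argv[1])]):
    ctr=G+u*(p@u)+v*(p@v+dy)
    f=lambda z,r:np.c_[ctr[0]+r*np.cos(a),ctr[1]+r*np.sin(a),np.full(80,z)]
    print('dy',dy,'dz',dz,'foot %.1f headbot %.1f headtop %.1f'%(w2pix(c,f(dz,.0145))[:,1].min(),w2pix(c,f(.092+dz,.022))[:,1].min(),w2pix(c,f(.12+dz,.022))[:,1].min()),'cols at foot',w2pix(c,f(dz,.0145))[:,0].min().round(1),w2pix(c,f(dz,.0145))[:,0].max().round(1))
E
python3 pin.py
```

```text
clock: 6.6
tcp_pos: [0.4919, 0.1457, 0.0653]
orientation: [-0.001, -0.051, 0.999, -0.0]
wrist_force: [0.3, -0.3, -3.8]
finger_gap: 0.0422
grip_force: 62.6
clock: 7.02
tcp_pos: [0.4972, 0.1459, 0.0662]
orientation: [-0.0, -0.05, 0.999, 0.0]
wrist_force: [-0.5, 0.0, 0.5]
finger_gap: 0.0856
grip_force: 0.0
clock: 7.43
tcp_pos: [0.5033, 0.1465, 0.0576]
orientation: [-0.0, -0.05, 0.999, 0.0]
wrist_force: [0.6, 0.7, 0.1]
finger_gap: 0.0754
grip_force: 0.0
clock: 7.85
tcp_pos: [0.5037, 0.1467, 0.0583]
orientation: [0.0, -0.05, 0.999, 0.0]
wrist_force: [-0.8, 0.9, 2.5]
finger_gap: 0.0425
grip_force: 60.6
clk 7.85 tcp [0.5037 0.1467 0.0583] hdg y 95.79 tz [ 0.001  0.    -1.   ] gauge xy mm [-54.8   9.9] F [-0.8  0.9  2.5] T [ 0.07  0.2  -0.03] gap 0.0425 grip 60.6
312 [(227.5, 79), (271.5, -81), (304.5, 21), (404.5, -40)]
318 [(227.5, 67), (270.5, -40), (271.5, -32), (404.5, -45)]
shank 250 [292, 293, 336]
shank 260 [290, 291, 337, 338]
shank 275 [288, 293, 295, 333, 334, 340]
dy -0.004 dz 0 foot 220.1 headbot 259.9 headtop 291.9 cols at foot 292.2 336.0
dy -0.004 dz 0.004 foot 221.7 headbot 263.7 headtop 297.8 cols at foot 291.9 336.4
dy 0 dz 0 foot 226.0 headbot 269.4 headtop 303.3 cols at foot 292.4 335.9
dy 0 dz 0.004 foot 227.7 headbot 273.4 headtop 309.6 cols at foot 292.0 336.3
dy 0.004 dz 0 foot 231.9 headbot 278.8 headtop 314.5 cols at foot 292.5 335.8
dy 0.004 dz 0.004 foot 233.6 headbot 283.0 headtop 321.1 cols at foot 292.1 336.2
```

The pin is now centred in the grip. Its shank width fits about 29 mm. I'll lift 3 mm, align with the slot and enter slowly.

```bash
python3 -m jog '[[1,0,0,-0.003,0],[1,0.005,0,0,0],[1,0.0056,0,0,0],[1,0,-0.02,0,0],[1,0,-0.02,0,0]]' 40 >/dev/null
python3 -m jog '[[1,0,-0.015,0,0],[1,0,-0.015,0,0],[1,0,-0.01,0,0],[1,0,0,0,0],[1,0,0,0,0]]' 40 >/dev/null
python3 st.py; python3 pin.py .003
```

```text
clk 8.78 tcp [0.5004 0.0657 0.0606] hdg y 95.71 tz [-0.001  0.001 -1.   ] gauge xy mm [25.5 -1.6] F [-0.3  0.6 -4.4] T [0.   0.   0.02] gap 0.0431 grip 60.4
312 [(233.5, -42), (234.5, -75), (271.5, -108), (304.5, 35), (404.5, -53), (405.5, -15)]
318 [(208.5, -77), (209.5, -104), (210.5, 24), (221.5, 85), (222.5, 83), (233.5, -88), (234.5, -41), (270.5, -57), (271.5, -43), (303.5, 22), (404.5, -63)]
shank 250 [292, 293, 336]
shank 260 [290, 291, 337, 338]
shank 275 [293, 295, 333, 334, 354, 355]
dy -0.004 dz 0.003 foot 220.8 headbot 260.8 headtop 293.1 cols at foot 293.2 337.1
dy 0 dz 0.003 foot 226.7 headbot 270.4 headtop 304.6 cols at foot 293.3 337.0
dy 0.004 dz 0.003 foot 232.6 headbot 279.8 headtop 315.9 cols at foot 293.4 336.9
```

```bash
python3 -m jog '[[1,-0.001,-0.008,0,0],[1,0,-0.008,0,0],[1,0,-0.004,0,0],[1,0,0,0,0]]' 40 | grep -E 'wrist|grip'
python3 st.py
python3 -m jog '[[1,0,-0.006,0,0],[1,0,-0.006,0,0],[1,0,-0.006,0,0],[1,0,0,0,0]]' 40 | grep -E 'wrist|grip'
python3 st.py
python3 -m jog '[[1,0,-0.006,0,0],[1,0,-0.006,0,0],[1,0,-0.005,0,0],[1,0,0,0,0]]' 40 | grep -E 'wrist|grip'
python3 st.py
```

```text
wrist_force: [0.5, 0.1, -4.2]
grip_force: 60.4
clk 9.22 tcp [0.5044 0.0452 0.0609] hdg y 95.72 tz [ 0. -0. -1.] gauge xy mm [46.2  0.2] F [ 0.5  0.1 -4.2] T [-0.03  0.02  0.02] gap 0.0430 grip 60.4
wrist_force: [0.3, -0.8, -4.2]
grip_force: 60.4
clk 9.55 tcp [0.5062 0.027  0.0609] hdg y 95.72 tz [ 0. -0. -1.] gauge xy mm [64.5  0.3] F [ 0.3 -0.8 -4.2] T [-0.06 -0.06 -0.  ] gap 0.0422 grip 60.4
wrist_force: [-0.3, 0.1, -3.4]
grip_force: 60.4
clk 9.88 tcp [0.5079 0.0103 0.0609] hdg y 95.72 tz [ 0. -0. -1.] gauge xy mm [81.4  0.2] F [-0.3  0.1 -3.4] T [-0.01  0.02  0.01] gap 0.0426 grip 60.4
```

```bash
for k in 1; do
python3 -m jog '[[1,0,-0.002,0,0],[1,0,-0.002,0,0],[1,0,-0.002,0,0],[1,0,0,0,0]]' 40 | grep -E 'wrist'; python3 st.py | cut -c1-140
python3 -m jog '[[1,0,-0.002,0,0],[1,0,-0.002,0,0],[1,0,0,0,0]]' 40 | grep -E 'wrist'
python3 -m jog '[[1,0,-0.0015,0,0],[1,0,-0.0015,0,0],[1,0,0,0,0]]' 40 | grep -E 'wrist'
python3 -m jog '[[1,0,-0.0015,0,0],[1,0,-0.0015,0,0],[1,0,0,0,0]]' 40 | grep -E 'wrist'; done; python3 st.py
```

```text
wrist_force: [1.2, -0.4, -4.5]
clk 10.22 tcp [0.5083 0.0051 0.0609] hdg y 95.77 tz [ 0. -0. -1.] gauge xy mm [86.6  0.1] F [ 1.2 -0.4 -4.5] T [ 0.02 -0.02 -0.03] gap 0.042
wrist_force: [-0.6, 0.6, -4.1]
wrist_force: [-0.1, -0.5, -3.8]
wrist_force: [-0.4, 0.2, -4.7]
clk 10.97 tcp [ 0.5093 -0.0049  0.0609] hdg y 95.77 tz [ 0. -0. -1.] gauge xy mm [96.6  0.1] F [-0.4  0.2 -4.7] T [-0.   -0.03  0.04] gap 0.0430 grip 60.4
```

```bash
python3 -m jog '[[1,0,-0.004,0,0],[1,0,-0.004,0,0],[1,0,-0.004,0,0],[1,0,0,0,0]]' 40 | grep -E 'wrist'
python3 -m jog '[[1,0,-0.003,0,0],[1,0,-0.003,0,0],[1,0,0,0,0]]' 40 | grep -E 'wrist'; python3 st.py | cut -c1-140
python3 -m jog '[[1,0,-0.002,0,0],[1,0,-0.001,0,0],[1,0,0,0,0]]' 40 | grep -E 'wrist'
python3 -m jog '[[1,0,-0.001,0,0],[1,0,-0.001,0,0],[1,0,0,0,0]]' 40 | grep -E 'wrist'; python3 st.py; python3 pin.py .003 | grep -v dy
```

```text
wrist_force: [-0.4, 0.1, -4.0]
wrist_force: [-0.2, -0.4, -4.1]
clk 11.55 tcp [ 0.5109 -0.0231  0.0608] hdg y 95.75 tz [-0. -0. -1.] gauge xy mm [114.9  -0.2] F [-0.2 -0.4 -4.1] T [-0.19  0.18 -0.03] gap 
wrist_force: [-1.2, -0.1, -3.9]
wrist_force: [-1.7, 0.4, -3.6]
clk 12.05 tcp [ 0.5114 -0.0275  0.0608] hdg y 95.79 tz [-0.  0. -1.] gauge xy mm [119.3  -0.2] F [-1.7  0.4 -3.6] T [ 0.08  0.29 -0.01] gap 0.0429 grip 60.4
312 [(204.5, 108), (239.5, -47), (240.5, -64), (271.5, -112), (304.5, 24), (404.5, -55), (405.5, -17)]
318 [(203.5, -16), (204.5, 134), (239.5, -118), (270.5, -57), (271.5, -47), (304.5, 32), (404.5, -63)]
shank 250 [292, 293, 336]
shank 260 [290, 291, 337, 338]
shank 275 [293, 294, 333, 334, 336]
```

```bash
python3 -m jog '[[1,0.0006,-0.001,0,0],[1,0,-0.001,0,0],[1,0,0,0,0]]' 40 | grep -E 'wrist';python3 st.py
python3 -m jog '[[1,0,-0.001,0,0],[1,0,-0.001,0,0],[1,0,0,0,0]]' 40 | grep -E 'wrist'; python3 st.py
```

```text
wrist_force: [-1.2, -0.3, -4.4]
clk 12.40 tcp [ 0.5113 -0.0298  0.061 ] hdg y 95.78 tz [ 0. -0. -1.] gauge xy mm [121.5  -0.5] F [-1.2 -0.3 -4.4] T [-0.01  0.27 -0.03] gap 0.0428 grip 60.4
wrist_force: [-0.3, 0.1, -3.8]
clk 12.65 tcp [ 0.5114 -0.0317  0.0609] hdg y 95.77 tz [ 0. -0. -1.] gauge xy mm [123.5  -0.6] F [-0.3  0.1 -3.8] T [0.03 0.25 0.02] gap 0.0431 grip 60.4
```

```bash
python3 -m jog '[[1,0,-0.001,0,0],[1,0,-0.001,0,0],[1,0,0,0,0]]' 40 | grep -E 'wrist';python3 st.py
```

```text
wrist_force: [-2.0, 0.4, -3.4]
clk 12.90 tcp [ 0.5115 -0.0337  0.0609] hdg y 95.77 tz [-0. -0. -1.] gauge xy mm [125.5  -0.7] F [-2.   0.4 -3.4] T [-0.07  0.24  0.  ] gap 0.0426 grip 60.4
```

```bash
python3 -m jog '[[1,0.0004,-0.001,0,0],[1,0,-0.001,0,0],[1,0,0,0,0]]' 40 | grep -E 'wrist';python3 st.py
```

```text
wrist_force: [-0.7, -1.0, -4.6]
clk 13.15 tcp [ 0.5115 -0.0358  0.061 ] hdg y 95.77 tz [ 0. -0. -1.] gauge xy mm [127.6  -0.9] F [-0.7 -1.  -4.6] T [-0.09  0.13 -0.02] gap 0.0425 grip 60.4
```

```bash
python3 -m jog '[[1,0,-0.001,0,0],[1,0,-0.0005,0,0],[1,0,0,0,0]]' 40 | grep -E 'wrist';python3 st.py
```

```text
wrist_force: [-0.3, -0.5, -3.5]
clk 13.40 tcp [ 0.5116 -0.0372  0.0609] hdg y 95.77 tz [ 0. -0. -1.] gauge xy mm [129.  -1.] F [-0.3 -0.5 -3.5] T [-0.   0.1 -0. ] gap 0.0430 grip 60.4
```

```bash
python3 -m jog '[[1,0,-0.001,0,0],[1,0,-0.0005,0,0],[1,0,0,0,0]]' 40 | grep -E 'wrist';python3 st.py
```

```text
wrist_force: [0.4, 1.3, -3.7]
clk 13.65 tcp [ 0.5116 -0.0384  0.0609] hdg y 95.79 tz [-0.     0.001 -1.   ] gauge xy mm [130.2  -1.1] F [ 0.4  1.3 -3.7] T [ 0.33  0.15 -0.07] gap 0.0427 grip 60.4
```

```bash
python3 -m jog '[[1,0,-0.001,0,0],[1,0,0,0,0],[1,0,0,0,0]]' 40 | grep -E 'wrist';python3 st.py
```

```text
wrist_force: [-0.9, 3.4, -4.2]
clk 13.90 tcp [ 0.5116 -0.039   0.0608] hdg y 95.80 tz [-0.     0.001 -1.   ] gauge xy mm [130.8  -1.1] F [-0.9  3.4 -4.2] T [0.89 0.16 0.01] gap 0.0428 grip 60.5
```

```bash
python3 -m jog '[[1,0,-0.001,0,0],[1,0,0,0,0],[1,0,0,0,0]]' 40 | grep -E 'wrist';python3 st.py
```

```text
wrist_force: [-0.4, 5.2, -2.1]
clk 14.15 tcp [ 0.5116 -0.0395  0.0608] hdg y 95.82 tz [-0.     0.002 -1.   ] gauge xy mm [131.3  -1.2] F [-0.4  5.2 -2.1] T [ 1.4   0.14 -0.04] gap 0.0429 grip 60.6
```

The pin has wedged at gauge x≈131 mm: the force rises about 2 N per mm, and it passed 50 and 90 freely. The tabs sit at green 50, blue 90, yellow 130, so it has stopped beside yellow. I'll back off, lift clear and carry it to the yellow tray.

```bash
python3 -m jog '[[1,0,0.003,0,0],[1,0,0.005,0,0],[1,0,0.006,0,0],[1,0,0,0,0]]' 60 | grep -E 'wrist'
python3 -m jog '[[1,0,0,-0.005,0],[1,0,0,-0.015,0],[1,0,0,-0.02,0],[1,0,0,-0.02,0],[1,0,0,-0.01,0]]' 60 | grep -E 'wrist'
python3 -m jog '[[1,0,0,0,0],[1,0,0,0,0]]' 60 | grep -E 'wrist'
python3 st.py .648 -.278 .131; python3 pin.py .073
```

```text
wrist_force: [0.8, 0.5, -3.6]
wrist_force: [1.0, -0.4, -3.6]
wrist_force: [-0.1, 0.2, -4.5]
clk 15.07 tcp [ 0.511  -0.0268  0.1312] hdg y 95.78 tz [ 0.002 -0.    -1.   ] gauge xy mm [118.5  -0.5] F [-0.1  0.2 -4.5] T [-0.01  0.03 -0.04] gap 0.0429 grip 62.0
shift to target (tool) [-0.111  -0.2638  0.0005]
312 [(211.5, -146), (212.5, -64), (227.5, 79), (228.5, 23), (271.5, -111), (304.5, 35), (404.5, -54), (405.5, -15)]
318 [(211.5, -179), (212.5, -18), (227.5, 81), (270.5, -56), (271.5, -45), (303.5, 21), (404.5, -63)]
shank 250 [292, 293, 335, 336]
shank 260 [260, 261, 290, 291, 337]
shank 275 [279, 280, 293, 295, 333, 334, 340, 371]
dy -0.004 dz 0.073 foot 218.1 headbot 256.9 headtop 288.4 cols at foot 292.9 336.7
dy 0 dz 0.073 foot 224.1 headbot 266.5 headtop 300.0 cols at foot 293.0 336.6
dy 0.004 dz 0.073 foot 230.0 headbot 275.9 headtop 311.2 cols at foot 293.1 336.5
```

```bash
python3 -m jog '[[1,-0.005,-0.012,0,0],[1,-0.01,-0.024,0,0],[1,-0.01,-0.024,0,0],[1,-0.01,-0.024,0,0],[1,-0.01,-0.024,0,0]]' 60 | grep -E 'wrist'
python3 -m jog '[[1,-0.01,-0.024,0,0],[1,-0.01,-0.024,0,0],[1,-0.01,-0.024,0,0],[1,-0.01,-0.024,0,0],[1,-0.01,-0.024,0,0]]' 60 | grep -E 'wrist'
python3 -m jog '[[1,-0.01,-0.024,0,0],[1,-0.006,-0.012,0,0],[1,0,0,0,0],[1,0,0,0,0],[1,0,0,0,0]]' 60 | grep -E 'wrist'
python3 st.py .648 -.278 .0625
python3 - <<'E'
from h import *
c=snap('wrist'); hsv=cv2.cvtColor(c['img'],cv2.COLOR_RGB2HSV)
m=((hsv[:,:,0]>=22)&(hsv[:,:,0]<=35)&(hsv[:,:,1]>110)).astype(np.uint8)
L=w2pix(c,[[.649+a*.053,-.278+b*.053,.036] for a,b in((1,1),(1,-1),(-1,-1),(-1,1))]); im=c['img'].copy(); cv2.polylines(im,[np.round(L).astype(int)],True,(255,0,255),1)
L=w2pix(c,[[.649+a*.049,-.278+b*.049,.004] for a,b in((1,1),(1,-1),(-1,-1),(-1,1))]);cv2.polylines(im,[np.round(L).astype(int)],True,(0,0,0),1)
cv2.imwrite('pics/w5.png',im[:,:,::-1])
E
```

```text
wrist_force: [0.8, 0.1, -3.9]
wrist_force: [1.4, -0.9, -4.5]
wrist_force: [1.4, 1.1, -3.7]
clk 16.42 tcp [ 0.6465 -0.2776  0.1293] hdg y 95.78 tz [-0.002  0.002 -1.   ] gauge xy mm [381.9 108.7] F [ 1.4  1.1 -3.7] T [ 0.03  0.   -0.05] gap 0.0428 grip 62.1
shift to target (tool) [-0.0016 -0.0007  0.0668]
```

View pics/w5.png

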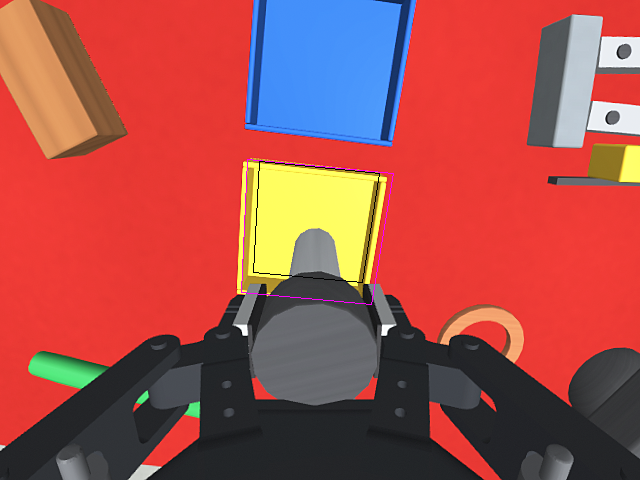

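The view shows the pin upright over the yellow tray, with its foot at about (315,235) inside the tray at (245–385, 160–300). I'll lower it, set it down and release.

```bash
python3 -m jog '[[1,-0.001,0,0.01,0],[1,0,0,0.02,0],[1,0,0,0.02,0],[1,0,0,0.01,0],[1,0,0,0.004,0]]' 60 | grep -E 'wrist'
python3 -m jog '[[1,0,0,0.0015,0],[1,0,0,0,0],[1,0,0,0,0]]' 60 | grep -E 'wrist'
python3 st.py .648 -.278 .0623
```

```text
wrist_force: [-0.0, 1.0, -3.2]
wrist_force: [-0.0, -0.2, -3.7]
clk 17.13 tcp [ 0.6492 -0.2782  0.0666] hdg y 95.79 tz [ 0.002 -0.001 -1.   ] gauge xy mm [382.8 111.3] F [-0.  -0.2 -3.7] T [-0.04 -0.03 -0.05] gap 0.0427 grip 62.2
shift to target (tool) [0.0012 0.0004 0.0043]
```

```bash
python3 -m jog '[[1,0,0,0.002,0],[1,0,0,0.001,0],[1,0,0,0,0]]' 60 | grep -E 'wrist'
python3 -m jog '[[1,0,0,0.001,0],[1,0,0,0,0],[1,0,0,0,0]]' 60 | grep -E 'wrist'
python3 st.py .648 -.278 .0623
```

```text
wrist_force: [0.1, -0.1, -3.0]
wrist_force: [-1.3, 0.2, 1.2]
clk 17.63 tcp [ 0.6489 -0.2781  0.0623] hdg y 95.78 tz [ 0.001 -0.    -1.   ] gauge xy mm [382.7 111.1] F [-1.3  0.2  1.2] T [0.21 0.15 0.02] gap 0.0426 grip 62.6
shift to target (tool) [0.0009 0.0002 0.    ]
```

The foot is on the floor. I'll release, rise and check numerically.

```bash
python3 -m jog '[[-1,0,0,0,0],[-1,0,0,0,0],[-1,0,0,0,0],[-1,0,0,0,0],[-1,0,0,0,0]]' 60 | grep -E 'wrist|gap'
python3 -m jog '[[-1,0,0,-0.005,0],[-1,0,0,-0.02,0],[-1,0,0,-0.03,0],[-1,0,0,-0.03,0],[-1,0,0,-0.03,0]]' 60 | grep -E 'wrist'
python3 -m jog '[[-1,0,0,-0.03,0],[-1,0,0,0,0],[-1,0,0,0,0],[-1,0,0,0,0]]' 60 | grep -E 'wrist'
python3 st.py
python3 - <<'E'
from h import *
c=snap('scene'); w=snap('wrist'); a=np.linspace(0,2*np.pi,80,endpoint=False)
f=lambda z,r:np.c_[.649+r*np.cos(a),-.278+r*np.sin(a),np.full(80,z)]
for n,c in(('scene',c),('wrist',w)):
    g=c['img'].astype(int); H=w2pix(c,f(.124,.022)); print(n,'exp head top',H.min(0).round(0),H.max(0).round(0))
    m=((np.ptp(g,axis=2)<35)&(g.max(2)<170)).astype(np.uint8); x,y=H.mean(0).astype(int)
    k,l,st,ce=cv2.connectedComponentsWithStats(m); print('center colour',g[y,x],'blob',st[l[y,x]],ce[l[y,x]].round(1))
E
```

```text
wrist_force: [1.0, -0.1, 0.3]
finger_gap: 0.0854
wrist_force: [1.3, -0.7, 0.1]
wrist_force: [0.1, 0.0, -0.7]
clk 18.80 tcp [ 0.6484 -0.278   0.2063] hdg y 95.78 tz [ 0. -0. -1.] gauge xy mm [382.5 110.6] F [ 0.1  0.  -0.7] T [ 0.03 -0.02  0.  ] gap 0.0853 grip 0.0
scene exp head top [193. 194.] [211. 205.]
center colour [116 101 104] blob [194 196  18  41 317] [202.9 208.7]
wrist exp head top [283. 209.] [344. 266.]
center colour [106 107 113] blob [ 285  193   58   72 3010] [313.7 231.4]
```

The pin stands upright at the expected place in both views. Gripper clear; handing in.

```bash
python3 -c "
from workcell import env
print(env.hand_in())"
```

```text
the job is handed in; nothing more can be done
None
```

The pin wedged at about 131 mm, beside the yellow tab; it now stands upright and released in the yellow tray, and the job is handed in at about 19 s (my first grasp closed on top of its head and tipped it briefly, but it stayed upright on the pad).

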